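Set the portioning board's slotted fence against its stop and clamp it

TASK

The fence of the portioning board was pushed forward to clean under it. Slide it back along its slotted holes until its rear edge bears firmly but gently against the small steel stop that marks the portion length, without shifting that stop, and then swing the clamp lever clockwise until it is firmly tight, without forcing it. Leave the cup, tub, shaker and tin box where they stand.

Things in the scene. Friction and masses are not known exactly. Their poses are not given: they have to be found in the camera images.
- board: fixed beech board 170 x 360 mm, top 25 mm above the worktop. Origin: centre of its underside. y runs along it: knife slot at y = -78 mm between pairs of steel pins (55 mm high, 74 mm either side of the middle), stop near the +y end. x points across it, away from the robot. Clamp bolt at x -30, y +32 mm, guide bolt with dome nut at x +30, y +74 mm; both stand in slots of the fence's foot.
- fence: loose L-shaped fence, 0.5 to 0.75 kg, 110 mm wide, held down by the two bolts: wooden facing 55 mm high, with its steel leg 18 mm thick, and a slotted steel foot 5 mm thick running to +y. Origin: middle of the facing's lower front edge, on the board; axes as the board's (0.05 rad play). It slides along the board's y, with 2 to 6 N of friction; +y brings its heel to the stop.
- fence_face (a point): middle of the fence's front (-y) face, 25 mm above the board: the face to push on, to +y
- fence_heel (a point): middle of the rear edge of the fence's foot, 156 mm behind the front face: the edge that must meet the stop
- stop_block: small steel stop 26 x 16 x 16 mm with a screw head, pinched in the track on the board's middle line near its +y end: it marks the portion length. Rigid to a gentle push and to stay where it is; more than 15 N between fence and stop is too hard. Origin: lower edge of the face that looks to the fence.
- stop_face (a point): middle of the stop's face that looks to the fence (-y); axes along the board's. The fence's heel touches it when its y here is 0.
- clamp_lever: black lever on the clamp bolt: hub 23 mm thick, arm 11 mm thick rising outward to a ball. Origin on the bolt's axis, ball along its own -x. Starts loose, pointing somewhere between the board's -x and +y. Turned clockwise seen from above (-x to +y to +x) it tightens and comes to a dead end 0.6 to 1.5 rad on; where is not known beforehand. Stays where left. Over 15 N on it is forcing it.
- lever_ball (a point): centre of the lever's 20 mm ball, 58 mm from the bolt's axis, about 67 mm above the worktop at every angle. Pushed sideways here, the lever turns with about 3 to 4 N, takes about 5 N as the clamp bites over the last 0.4 rad, and then stops dead; it is firmly tight only at that end: 9 N here means it is there.
- clamp_axis (a point): point on the upright axis of the clamp bolt, 65 mm above the worktop
- clamp_plate: round steel washer 26 mm across, 3 mm thick, under the lever, that presses on the fence's foot when tight; origin at the middle of its underside; it hovers 0.4 to 3.2 mm above the foot while loose
- tin_box: low green tin box 68 x 92 x 32 mm with a lid, lying on the board at its -y end; leave it alone
- cup: small cup 61 x 86 x 51 mm on the worktop to the left of the board; leave it alone
- tub: tub 72 mm across, 71 mm high, to the right of the board; leave it alone
- shaker: shaker 44 mm across, 90 mm high, behind the cup; leave it alone

How it is judged (in metres and radians):
On the way, in this order (a step that is already met when the one before it is completed fails the run):
1. the fence's heel bears on the stop with 1 to 15 N, the clamp still loose (y of fence_heel in the frame of stop_face between -0.002 and 0.002 m and contact force between fence and stop_block above 1 N and contact force between clamp_plate and fence below 3 N), for 0.2 s.
2. the clamp is tight on the fence's foot (over 28 N) (y of fence_heel in the frame of stop_face between -0.002 and 0.002 m and contact force between clamp_plate and fence above 28 N), for 0.2 s.
At the end, for the whole second after the job is handed in: the fence's heel is within 2 mm of the stop's face, the stop is within 2 mm of where it was, the fence lies flat and still, and the clamp presses on its foot with more than 28 N (all of step 2 and distance of stop_face from where it was at the start of the episode below 0.002 m and angle between fence's own z axis and vertical below 0.04 rad and linear speed of fence below 0.01 m/s); the robot touches nothing.
It fails at once if the fence is pressed on the stop with more than 15 N (contact force between fence and stop_block above 15 N).
It fails at once if the stop is shifted by more than 2 mm (distance of stop_face from where it was at the start of the episode above 0.002 m).
It fails at once if the lever is forced with more than 15 N (contact force between any of the fingers, the arm and clamp_lever above 15 N).
It fails at once if the cup, tub, shaker or tin box is moved by more than 20 mm (distance of any of cup, tub, shaker, tin_box from where it was at the start of the episode above 0.02 m).
It also fails if it takes over 67 s, if anything falls off the work surface, if the arm or the gripper's body presses on something with over 40 N, if the wrist force passes 120 N, or if a joint passes its speed limit or range.

ROBOT

A 7-joint arm with a two-finger parallel gripper is mounted at the origin on a cart in front of the work surface, level with it; the furniture and walls round the work are solid. World frame = base frame: x ahead of the robot, y to its left, z up, the work surface at z = 0. Lengths are in m, angles in degrees, forces in N, time in s.
With the tool pointing down it reaches from about 0.425 to 0.875 m from the base axis. Payload 4.7 kg.
Tool frame: the origin (TCP) lies on the mounting face of the last link; the fingertips stand tcp_to_tips ahead of it and the grasp point (between the pads) lies 164 mm ahead of it (tcp_to_tips is the distance from the TCP to the fingertips, in m); z points along the fingers, y is the line along which they close (so a half turn about z gives the same grasp; the last joint's range is limited). The gripper opens to 87 mm and grips with 3 to 60 N. Pads are 19 mm wide; open, the fingers measure 117 mm over their backs; the gripper's body (75 mm by 190 mm) begins 51 mm behind the grasp point.
Start: joints at [-63.535, 18.392, -4.016, 83.108, 1.295, 78.541, -3.26], TCP at [0.281, 0.586, 0.405] pointing down, gripper open.
Joint ranges: [-163.93, 163.93], [-17.29, 119.83], [-79.2, 71.16], [3.27, 140.29], [-89.18, 269.18], [5.43, 117.66], [-154.24, 154.24]. Speed limits (degrees/s): [147.25, 147.25, 180, 180, 180, 180, 180].

INTERFACE

Orientations are given as [roll, pitch, yaw] about the fixed x, y, z axes, in that order (R = Rz(yaw) Ry(pitch) Rx(roll)).
In Python, from cell import get_obs, read_camera, sign_off, tcp_to_tips gives the robot as it stands.
- The arm moves only by the tool drive_tool, never from a script. Its argument "rows" is one flat list of numbers, 7 for each row, row after row: the shift along the tool's x, y, z in m, then the turn, a rotation vector about the tool's x, y, z in rad, then the gripper command: -1 is shut, 1 is fully open, values between are in proportion. In form: [tx, ty, tz, rx, ry, rz, fingers, tx, ty, tz, rx, ry, rz, fingers, ...]. A call has 1 to 5 rows; each row shifts and turns the commanded pose from where the row before left it, along the tool's axes as they then stand; what a row does not reach is not made up. A row lasts 1/8 s, in which the tool goes at most 62.5 mm and 10.7 degrees, less where a joint would pass 70% of its speed; a pose out of reach is approached as far as the arm can. A call is refused whole if a number of a shift passes 0.0625 or a number of a turn 0.188, either way. A call with a gripper value outside its range is refused whole. The fingers move at their own pace and stop on an object; "grip_force" is the grip in N (left out, the last holds). Time passes only in rows, so rows that do not move let the fingers close. It gives the time, the measured TCP pose, the force, the opening and the grip force at its end, in the units of the state.
- get_obs(): the state, without advancing time (a new reading comes with each control period).
- read_camera(name): name is "scene" or "top" or "wrist"; returns a dict with "color" (480x640x3 uint8, blue, green, red), "fov_y" (degrees; the focal length in pixels is half the picture's height over the tangent of half this angle, whatever the lens; pixels are square), "cx", "cy" (the principal point, pixels), "cam_to_world" (4x4, takes a point from camera to world coordinates); the wrist camera has in their place "mount" (4x4, takes a point from camera to tool coordinates, whose origin is the TCP and whose axes are the flange's). Camera axes: x right, y up, looking along -z (the intrinsics and any distortion apply to the point x, -y, -z); pixel columns grow to the right and rows downward; lengths in m; the calibration is good to about 2 mm. A picture is of the moment at which its call begins: read the wrist's pose just before it. There is no depth.
- sign_off(): hands the job in; it is judged then, once.
The state is a dict: "time_s": time; "qpos": joint angles; "joint_velocities": joint speeds; "effort": joint torques, N m; "tool_pos": TCP position; "tool_rot": TCP orientation; "force": force on the tool from outside, world axes, zero at the start; "wrist_torque": the same for the moment, N m; "grip_width": finger opening in m; "grasp_force": force on a finger pad.
Only numpy, scipy, OpenCV 4.12 (cv2) and the standard library are available. Lean on these libraries where they do the work, as an engineer would, in place of code of your own. Each camera call takes 0.05 s, during which the arm holds its last target. There are 200 camera calls.

## Working session

There is one attempt and no reset: what is moved stays moved. The work goes in short steps, Python scripts to look and compute and a tool call to move; the robot and the scene stay as the last step left them, time stands still between calls to the robot, and variables do not carry over. Pictures are saved under pics/ and viewed, at most 10 in all, crops included, and the job is handed in when it is done.

Besides the shell and the picture viewer there is one more tool, called by a JSON object that holds its "api" and its "payload", one argument or row to a line. drive_tool: Moves the arm, as the interface text tells. Its arguments: {"type":"object","properties":{"rows":{"type":"array","items":{"type":"number"}},"grip_force":{"type":"number"}},"required":["rows"]}

```bash
mkdir -p pics
python3 - <<'E'
from cell import *
import cv2,numpy as np,json
print(get_obs(),tcp_to_tips)
for n in("scene","top"):
    c=read_camera(n);cv2.imwrite(f"pics/{n}0.png",c["color"])
    print(n,{k:(v.tolist() if hasattr(v,'tolist') else v) for k,v in c.items() if k!="color"})
E
```

```text
{'time_s': 0.0, 'qpos': array([-63.53722149,  18.43919865,  -4.01580888,  83.17530079,
         1.2943777 ,  78.53880452,  -3.25994298]), 'joint_velocities': array([ 0.02392577, -0.08746483, -0.05386145,  0.05903476,  0.11641758,
        0.10761942,  0.04348451]), 'effort': array([ 8.31071811e-04, -4.91294646e+01, -4.03444497e-01, -3.12522268e+01,
       -6.39612903e-02,  4.38763504e-02,  1.89925127e-04]), 'tool_pos': array([0.28135503, 0.58572783, 0.40365613]), 'tool_rot': array([-1.79891904e+02,  4.97294179e-03,  1.54347181e+02]), 'force': array([-0.21124043,  0.70638507,  0.83159365]), 'wrist_torque': array([-0.00511838,  0.03287706,  0.05206467]), 'grasp_force': 0.0, 'grip_width': 0.0869964380461316} 0.1822
scene {'fov_y': 47.91563966700278, 'cx': 322.1707781338162, 'cy': 241.99667117039468, 'cam_to_world': [[0.8480315497712387, 0.3327522597624196, -0.41245414801598784, 0.05674000959290408], [-0.5296533209200109, 0.5063324348316595, -0.680510709008938, -0.8616798900404786], [-0.017602563193897646, 0.7955522604206757, 0.6056292188365406, 0.8544439367570937], [0.0, 0.0, 0.0, 1.0]]}
top {'fov_y': 51.90727883003506, 'cx': 319.16413027789906, 'cy': 241.68781540107634, 'cam_to_world': [[0.019786720326421595, 0.9983485598070585, -0.05393179794792913, 0.49896197218787536], [-0.9998029074793527, 0.01984541430568637, 0.0005529257349833017, -0.019614786218338294], [0.0016223114857280639, 0.05391022780704915, 0.9985444684355502, 1.4330227256743266], [0.0, 0.0, 0.0, 1.0]]}
```

View pics/scene0.png

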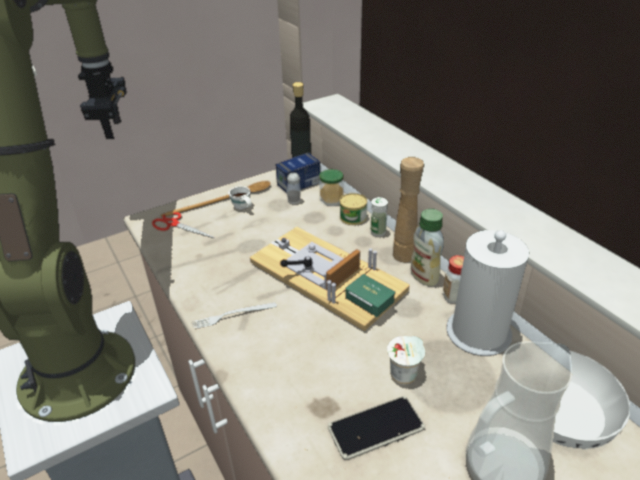

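View pics/top0.png

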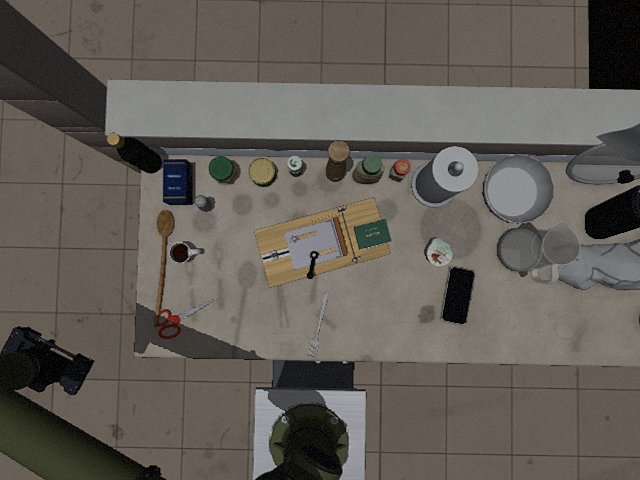

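The top view shows the board centred near (322,242), with the stop at its left end near (275,255), the facing near (340,236), and the lever from the bolt at (313,256) to the ball at (310,275). I'll enlarge both views to measure.

Run:
```python
import cv2
t=cv2.imread("pics/top0.png")[185:300,245:398]; cv2.imwrite("pics/topc.png",cv2.resize(t,None,fx=5.2,fy=5.2,interpolation=cv2.INTER_CUBIC))
t=cv2.imread("pics/scene0.png")[222:330,244:412]; cv2.imwrite("pics/scenec.png",cv2.resize(t,None,fx=4.7,fy=4.7,interpolation=cv2.INTER_CUBIC))
```

```text
(no output)
```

View pics/topc.png

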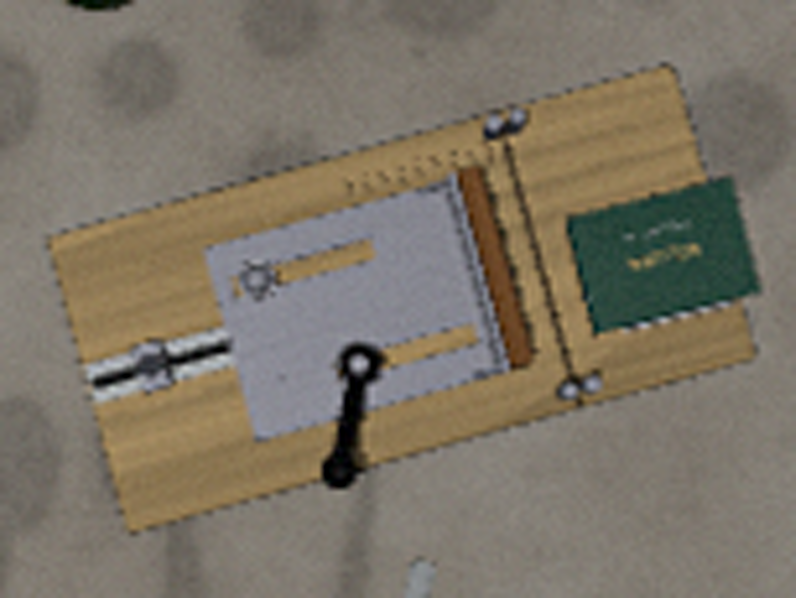

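View pics/scenec.png

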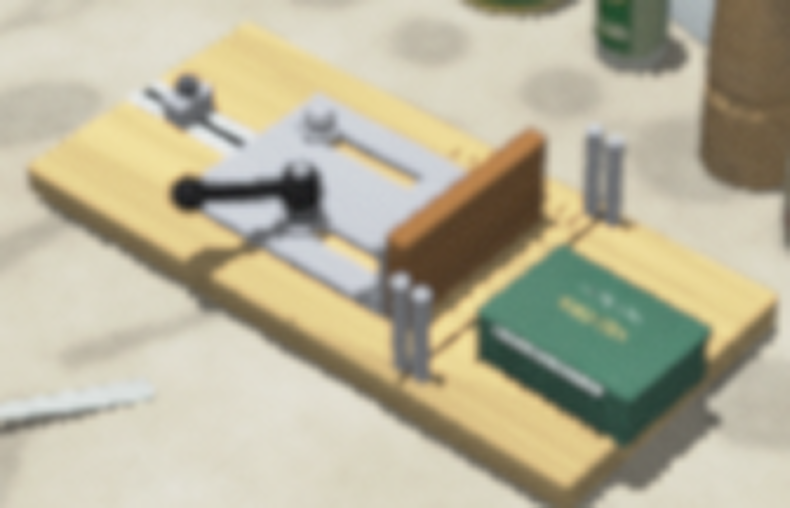

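```bash
cat > h.py <<'E'
import numpy as np
from cell import *
C={n:read_camera(n) for n in("top","scene")}
K={"top":(5.2,245,185),"scene":(4.7,244,222)}
def ray(n,u,v,crop=True):
    c=C[n]
    if crop:
        s,a,b=K[n];u,v=(u+.5)/s-.5+a,(v+.5)/s-.5+b
    f=240/np.tan(np.radians(c["fov_y"]/2));M=np.array(c["cam_to_world"])
    d=M[:3,:3]@np.array([(u-c["cx"])/f,-(v-c["cy"])/f,-1]);return M[:3,3],d/np.linalg.norm(d)
def onz(n,u,v,z):
    o,d=ray(n,u,v);return o+d*(z-o[2])/d[2]
def tri(a,b):
    o,d=ray("top",*a);p,e=ray("scene",*b)
    s=np.linalg.lstsq(np.c_[d,-e],p-o,rcond=None)[0];A=o+d*s[0];B=p+e*s[1]
    return (A+B)/2,np.linalg.norm(A-B)
E
python3 - <<'E'
from h import *
np.set_printoptions(precision=4,suppress=True)
cs=np.array([onz("top",*p,.025) for p in[(50,238),(672,65),(757,355),(130,532)]])
print(cs,"scene",onz("scene",245,25,.025),onz("scene",28,178,.025),onz("scene",778,300,.025))
cen=cs.mean(0);y=(cs[0]-cs[1]+cs[3]-cs[2]);y[2]=0;y/=np.linalg.norm(y);x=np.array([y[1],-y[0],0])
print("cen",cen,"yaw",np.degrees(np.arctan2(-y[0],y[1])),"len",np.linalg.norm(cs[0]-cs[1]),np.linalg.norm(cs[0]-cs[3]))
def L(p): d=p-cen;return np.array([d@x,d@y,p[2]])
for n,a,b in[("ball",(339,470),(188,193)),("hubtop",(358,362),(302,172)),("faceTop+x",(485,168),(542,133)),("faceTop-x",(533,362),(392,243)),("dome",(258,278),(320,118)),("stopscrew",(152,362),(188,88)),("pin-x-y",(594,384),(424,292)),("pin+x-y",(517,118),(615,142)),("pin+x+y",(496,126),(597,130)),("pin-x+y",(570,390),(402,280))]:
    p,e=tri(a,b);print(n,p,"err",e,"local",L(p))
for n,a in[("heelmid",(233,342)),("heel+x",(206,246)),("heel-x",(256,440))]:
    p=onz("top",*a,.03);print(n,p,L(p))
for a in [(135,345),(143,385),(165,340),(175,380),(170,358)]: p=onz("top",*a,.041);print("stop",L(p))
E
```

```text
[[ 0.6038  0.1661  0.025 ]
 [ 0.7065 -0.1749  0.025 ]
 [ 0.5471 -0.2239  0.025 ]
 [ 0.4434  0.1181  0.025 ]] scene [0.5981 0.1642 0.025 ] [0.4361 0.1079 0.025 ] [ 0.7009 -0.1777  0.025 ]
cen [ 0.5752 -0.0286  0.025 ] yaw 16.812019432667764 len 0.356209654634716 0.16742399948787362
ball [0.4787 0.0044 0.0672] err 0.003064281601309626 local [-0.0828  0.0595  0.0672]
hubtop [ 0.5371 -0.0047  0.0606] err 0.0017549165082102768 local [-0.0295  0.0339  0.0606]
faceTop+x [ 0.6388 -0.0691  0.0839] err 0.005146884473738928 local [ 0.0492 -0.0571  0.0839]
faceTop-x [ 0.5359 -0.0958  0.0805] err 0.007416335139808061 local [-0.057  -0.053   0.0805]
dome [0.5816 0.0513 0.0394] err 0.003456700124449703 local [0.0293 0.0746 0.0394]
stopscrew [0.5343 0.1076 0.0432] err 0.004187262788931937 local [0.0003 0.1423 0.0432]
pin-x-y [ 0.5278 -0.1299  0.0789] err 0.0009558915725564993 local [-0.0746 -0.0832  0.0789]
pin+x-y [ 0.6682 -0.0868  0.0771] err 0.00146027591620104 local [ 0.0722 -0.0826  0.0771]
pin+x+y [ 0.6641 -0.076   0.0792] err 4.90881642872871e-05 local [ 0.0714 -0.0711  0.0792]
pin-x+y [ 0.5242 -0.1172  0.0785] err 0.0013729503529245984 local [-0.0744 -0.07    0.0785]
heelmid [0.5483 0.0638 0.03  ] [0.001  0.0963 0.03  ]
heel+x [0.6007 0.0798 0.03  ] [0.0558 0.0965 0.03  ]
heel-x [0.495 0.05  0.03 ] [-0.054   0.0985  0.03  ]
stop [0.0133 0.1474 0.041 ]
stop [-0.0088  0.149   0.041 ]
stop [0.0115 0.131  0.041 ]
stop [-0.0109  0.1316  0.041 ]
stop [0.0013 0.131  0.041 ]
```

Board frame found: the lengths, pin positions, bolt (-30,34) and ball height of 67 mm all agree with the text. The heel is at y≈+97 mm and the stop face at ≈+131 mm, so the travel is about 34 mm. Next I'll plan the approach.

```bash
cat > p.py <<'E'
import sys,numpy as np
from cell import get_obs
from scipy.spatial.transform import Rotation as R
CEN=np.array([.5752,-.0286]);A=np.radians(16.8)
def w(lx,ly): return CEN+lx*np.array([np.cos(A),np.sin(A)])+ly*np.array([-np.sin(A),np.cos(A)])
def loc(p): d=np.array(p[:2])-CEN;return d@[np.cos(A),np.sin(A)],d@[-np.sin(A),np.cos(A)]
def plan(lx,ly,tipz,yaw,n):
    "yaw: tool x direction, deg, world"
    o=get_obs();p=o["tool_pos"];r=R.from_euler("xyz",o["tool_rot"],degrees=True)
    t=np.r_[w(lx,ly),tipz+.1822];g=R.from_euler("xyz",[180,0,yaw],degrees=True)
    rv=(r.inv()*g).as_rotvec();out=[]
    for i in range(n):
        q=r*R.from_rotvec(rv*i/n);out.append(np.r_[q.inv().apply((t-p)/n),rv/n])
    print(o["time_s"],"local",np.round(loc(p),4),"F",o["force"].round(2),"target",t.round(4),o["tool_rot"].round(2),o["qpos"].round(0))
    for k in out: print(k.round(3).tolist())
if __name__=="__main__": plan(*map(float,sys.argv[1:5]),int(sys.argv[5]))
E
python3 p.py 0 -.076 .12 106.8 15
python3 -c "
from h import *;from p import loc
for a in[(568,215),(596,335)]:print(loc(onz('top',*a,.057)))"
```

```text
0.2 local [-0.1037  0.6731] F [-0.72 -0.18 -0.26] target [ 0.5972 -0.1014  0.3022] [-179.93    0.    154.35] [-64.  18.  -4.  83.   1.  79.  -3.]
[-0.039, -0.032, 0.007, -0.0, 0.0, 0.055]
[-0.041, -0.03, 0.007, -0.0, 0.0, 0.055]
[-0.042, -0.028, 0.007, -0.0, 0.0, 0.055]
[-0.044, -0.025, 0.007, -0.0, 0.0, 0.055]
[-0.045, -0.023, 0.007, -0.0, 0.0, 0.055]
[-0.046, -0.02, 0.007, -0.0, 0.0, 0.055]
[-0.047, -0.018, 0.007, -0.0, 0.0, 0.055]
[-0.048, -0.015, 0.007, -0.0, 0.0, 0.055]
[-0.049, -0.012, 0.007, -0.0, 0.0, 0.055]
[-0.049, -0.01, 0.007, -0.0, 0.0, 0.055]
[-0.05, -0.007, 0.007, -0.0, 0.0, 0.055]
[-0.05, -0.004, 0.007, -0.0, 0.0, 0.055]
[-0.05, -0.001, 0.007, -0.0, 0.0, 0.055]
[-0.05, 0.001, 0.007, -0.0, 0.0, 0.055]
[-0.05, 0.004, 0.007, -0.0, 0.0, 0.055]
(np.float64(0.016850662094249787), np.float64(-0.09694281607459257))
(np.float64(-0.049395948798554044), np.float64(-0.093729700859163))
```

{"api": "drive_tool", "payload": {
  "rows": [-0.039, -0.032, 0.007, 0, 0, 0.055, -1, -0.041, -0.03, 0.007, 0, 0, 0.055, -1, -0.042, -0.028, 0.007, 0, 0, 0.055, -1, -0.044, -0.025, 0.007, 0, 0, 0.055, -1, -0.045, -0.023, 0.007, 0, 0, 0.055, -1],
  "grip_force": 20
}}

```text
time_s: 0.92
tool_pos: [0.3883, 0.3548, 0.3697]
tool_rot: [180.0, 0.0, 138.5]
force: [0.8, 0.4, 1.2]
grip_width: 0.045
grasp_force: 0.0
```

{"api": "drive_tool", "payload": {
  "rows": [-0.046, -0.02, 0.007, 0, 0, 0.055, -1, -0.047, -0.018, 0.007, 0, 0, 0.055, -1, -0.048, -0.015, 0.007, 0, 0, 0.055, -1, -0.049, -0.012, 0.007, 0, 0, 0.055, -1, -0.049, -0.01, 0.007, 0, 0, 0.055, -1]
}}

```text
time_s: 1.55
tool_pos: [0.4939, 0.127, 0.3349]
tool_rot: [179.9, 0.0, 122.7]
force: [0.5, 0.3, -0.7]
grip_width: 0.0015
grasp_force: 0.0
```

{"api": "drive_tool", "payload": {
  "rows": [-0.05, -0.007, 0.007, 0, 0, 0.055, -1, -0.05, -0.004, 0.007, 0, 0, 0.055, -1, -0.05, -0.001, 0.007, 0, 0, 0.055, -1, -0.05, 0.001, 0.007, 0, 0, 0.055, -1, -0.05, 0.004, 0.007, 0, 0, 0.055, -1]
}}

```text
time_s: 2.17
tool_pos: [0.5997, -0.1002, 0.2997]
tool_rot: [180.0, -0.0, 107.0]
force: [0.0, -0.6, -0.1]
grip_width: 0.0004
grasp_force: 0.0
```

{"api": "drive_tool", "payload": {
  "rows": [0, 0, 0, 0, 0, 0, -1, 0, 0, 0, 0, 0, 0, -1]
}}

```text
time_s: 2.42
tool_pos: [0.5991, -0.0984, 0.2995]
tool_rot: [-180.0, -0.1, 107.1]
force: [-0.4, 0.2, 0.2]
grip_width: 0.0005
grasp_force: 0.0
```

```bash
python3 p.py 0 -.0765 .042 106.8 5
python3 - <<'E'
from cell import *
import cv2
print(get_obs())
c=read_camera("wrist");cv2.imwrite("pics/w1.png",c["color"]);print(c["mount"],c["fov_y"],c["cx"],c["cy"])
E
```

```text
2.425 local [ 0.0027 -0.0737] F [-0.37  0.16  0.19] target [ 0.5973 -0.1018  0.2242] [-1.7998e+02 -6.0000e-02  1.0709e+02] [-18.  19.  30.  98. -10.  66.  32.]
[-0.001, -0.001, 0.015, -0.0, -0.0, 0.001]
[-0.001, -0.001, 0.015, -0.0, -0.0, 0.001]
[-0.001, -0.001, 0.015, -0.0, -0.0, 0.001]
[-0.001, -0.001, 0.015, -0.0, -0.0, 0.001]
[-0.001, -0.001, 0.015, -0.0, -0.0, 0.001]
{'time_s': 2.425, 'qpos': array([-17.80508304,  18.705398  ,  29.71250808,  97.89169696,
       -10.05452504,  66.09791907,  31.79856244]), 'joint_velocities': array([-1.26311092, -0.85160873, -1.22066536,  0.33547892, -0.09266052,
       -0.01124743, -0.04529679]), 'effort': array([ 1.39730450e+00, -4.19490230e+01,  6.38468787e+00, -2.87768501e+01,
        1.27216042e-01,  2.53972609e-02,  4.28451589e-03]), 'tool_pos': array([ 0.59905323, -0.09836139,  0.29949649]), 'tool_rot': array([-1.79977106e+02, -5.50861752e-02,  1.07094294e+02]), 'force': array([-0.36849983,  0.16379085,  0.18535818]), 'wrist_torque': array([-0.09400791,  0.04900297,  0.01937318]), 'grasp_force': 0.0, 'grip_width': 0.0005241319937242136}
[[ 3.19250227e-04  9.65360855e-01  2.60918219e-01  7.13327554e-02]
 [ 9.99999375e-01 -2.87428078e-05 -1.11721921e-03 -5.58725716e-04]
 [-1.07102017e-03  2.60918412e-01 -9.65360262e-01  1.97596559e-02]
 [ 0.00000000e+00  0.00000000e+00  0.00000000e+00  1.00000000e+00]] 62.24444538846002 321.2757317147421 240.2398505598294
```

View pics/w1.png

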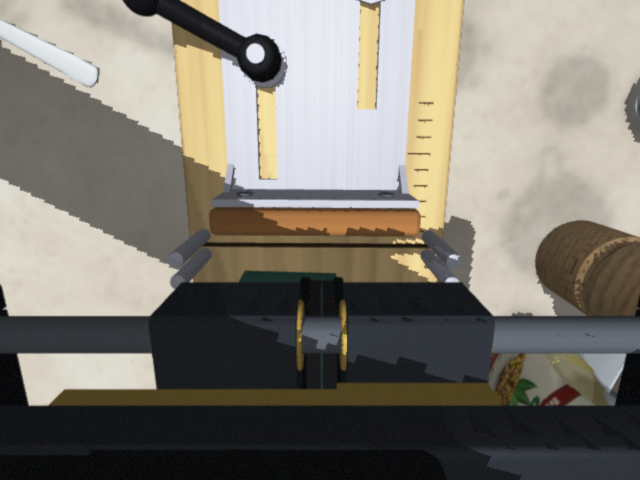

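The wrist view shows the closed fingers centred (column 322) on the facing (columns 212 to 420, front edge at row 235). The tin box, partly hidden, is behind them. I'll check the gap from this view.

Run:
```python
from p import *
from cell import read_camera
o=get_obs();r=R.from_euler("xyz",o["tool_rot"],degrees=True);c=read_camera("wrist");M=c["mount"];f=240/np.tan(np.radians(c["fov_y"]/2))
for n,u,v,z in[("face-",212,235,.08),("face+",420,235,.08),("slot",322,244,.025),("box",290,272,.057),("box",245,274,.057),("ball",140,2,.067),("hub",256,54,.0606),("dome",370,0,.04)]:
    d=r.apply(M[:3,:3]@[(u-c["cx"])/f,-(v-c["cy"])/f,-1]);s=o["tool_pos"]+r.apply(M[:3,3])
    print(n,np.round(loc(s+d*(z-s[2])/d[2]),4))
```

```text
face- [-0.0543 -0.0529]
face+ [ 0.0537 -0.0522]
slot [ 0.0031 -0.0728]
box [-0.0159 -0.0812]
box [-0.0427 -0.0826]
ball [-0.0849  0.0584]
hub [-0.0313  0.0371]
dome [0.0279 0.0679]
```

The low row of green is the box's bottom edge, so it sits at about -97 mm, which matches the top view. The gap is -58 to -96 mm, so I'll descend at -77 mm.

{"api": "drive_tool", "payload": {
  "rows": [-0.003, -0.002, 0.015, 0, 0, 0, -1, 0, 0, 0.015, 0, 0, 0, -1, 0, 0, 0.015, 0, 0, 0, -1, 0, 0, 0.01, 0, 0, 0, -1]
}}

```text
time_s: 3.02
tool_pos: [0.5977, -0.1021, 0.2431]
tool_rot: [-179.9, -0.0, 107.1]
force: [0.5, 0.4, -0.7]
grip_width: 0.0004
grasp_force: 0.0
```

{"api": "drive_tool", "payload": {
  "rows": [0, 0, 0.01, 0, 0, 0, -1, 0, 0, 0.01, 0, 0, 0, -1, 0, 0, 0, 0, 0, 0, -1]
}}

```text
time_s: 3.4
tool_pos: [0.5978, -0.1023, 0.2238]
tool_rot: [-179.9, -0.0, 107.1]
force: [-0.5, 0.1, 0.1]
grip_width: 0.0008
grasp_force: 0.0
```

```bash
python3 p.py 0 -.0675 .042 106.8 5;python3 -c "
from cell import *;o=get_obs();print(o['tool_pos'],o['wrist_torque'])"
```

```text
3.4 local [ 0.0003 -0.0771] F [-0.51  0.1   0.13] target [ 0.5947 -0.0932  0.2242] [-1.7992e+02 -3.0000e-02  1.0707e+02] [-16.  23.  29. 102. -13.  58.  34.]
[0.002, -0.0, -0.0, -0.0, -0.0, 0.001]
[0.002, -0.0, -0.0, -0.0, -0.0, 0.001]
[0.002, -0.0, -0.0, -0.0, -0.0, 0.001]
[0.002, -0.0, -0.0, -0.0, -0.0, 0.001]
[0.002, -0.0, -0.0, -0.0, -0.0, 0.001]
[ 0.59778337 -0.10228303  0.22383137] [-0.09205284  0.01871103 -0.00779781]
```

{"api": "drive_tool", "payload": {
  "rows": [0.002, 0, 0, 0, 0, 0, -1, 0.002, 0, 0, 0, 0, 0, -1, 0.002, 0, 0, 0, 0, 0, -1, 0.002, 0, 0, 0, 0, 0, -1, 0.002, 0, 0, 0, 0, 0, -1]
}}

```text
time_s: 4.03
tool_pos: [0.5952, -0.0926, 0.2249]
tool_rot: [180.0, -0.0, 107.1]
force: [-0.1, -0.7, -0.4]
grip_width: 0.0002
grasp_force: 0.0
```

{"api": "drive_tool", "payload": {
  "rows": [0.002, 0, 0, 0, 0, 0, -1, 0.002, 0, 0, 0, 0, 0, -1, 0.002, 0, 0, 0, 0, 0, -1, 0.002, 0, 0, 0, 0, 0, -1, 0.002, 0, 0, 0, 0, 0, -1]
}}

```text
time_s: 4.65
tool_pos: [0.5922, -0.0834, 0.2248]
tool_rot: [180.0, 0.0, 107.1]
force: [0.2, -2.2, -1.2]
grip_width: 0.0007
grasp_force: 1.3
```

{"api": "drive_tool", "payload": {
  "rows": [0.002, 0, 0, 0, 0, 0, -1, 0.002, 0, 0, 0, 0, 0, -1, 0.002, 0, 0, 0, 0, 0, -1, 0.002, 0, 0, 0, 0, 0, -1, 0.002, 0, 0, 0, 0, 0, -1]
}}

```text
time_s: 5.28
tool_pos: [0.5893, -0.0736, 0.2248]
tool_rot: [180.0, 0.0, 107.1]
force: [0.7, -2.7, -1.1]
grip_width: 0.0004
grasp_force: 1.4
```

{"api": "drive_tool", "payload": {
  "rows": [0.002, 0, 0, 0, 0, 0, -1, 0.002, 0, 0, 0, 0, 0, -1, 0.002, 0, 0, 0, 0, 0, -1, 0.001, 0, 0, 0, 0, 0, -1, 0.001, 0, 0, 0, 0, 0, -1]
}}

```text
time_s: 5.9
tool_pos: [0.5869, -0.066, 0.2248]
tool_rot: [180.0, 0.0, 107.1]
force: [1.4, -3.2, -0.4]
grip_width: 0.0004
grasp_force: 1.4
```

Run:
```python
from p import *
import cv2
from cell import read_camera
print(loc(get_obs()["tool_pos"]),get_obs()["force"])
t=read_camera("top")["color"][195:295,245:370];cv2.imwrite("pics/top2.png",cv2.resize(t,None,fx=6,fy=6,interpolation=cv2.INTER_CUBIC))
```

```text
(np.float64(0.0004157571809830429), np.float64(-0.03922733865546983)) [ 1.38877766 -3.17553049 -0.44232049]
```

View pics/top2.png

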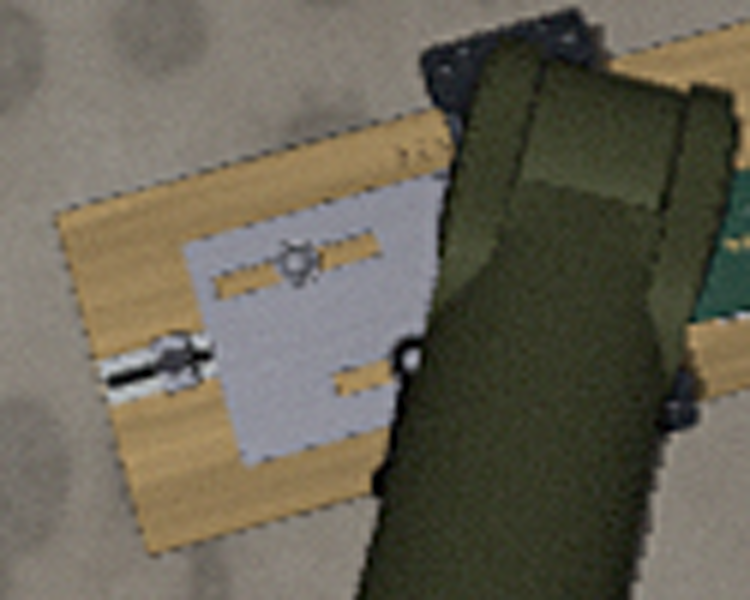

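The heel (about (215,350)) is roughly 5 to 8 mm from the stop's face (about (200,352)), and the fence is straight. I'll creep from here.

{"api": "drive_tool", "payload": {
  "rows": [0.001, 0, 0, 0, 0, 0, -1, 0.001, 0, 0, 0, 0, 0, -1, 0.001, 0, 0, 0, 0, 0, -1]
}}

```text
time_s: 6.32
tool_pos: [0.5861, -0.0632, 0.2248]
tool_rot: [180.0, 0.0, 107.1]
force: [0.6, -3.3, 0.4]
grip_width: 0.0004
grasp_force: 1.5
```

{"api": "drive_tool", "payload": {
  "rows": [0.0005, 0, 0, 0, 0, 0, -1, 0.0005, 0, 0, 0, 0, 0, -1]
}}

```text
time_s: 6.58
tool_pos: [0.5858, -0.0622, 0.2248]
tool_rot: [180.0, 0.0, 107.1]
force: [0.6, -3.7, 0.7]
grip_width: 0.0003
grasp_force: 1.5
```

{"api": "drive_tool", "payload": {
  "rows": [0.0005, 0, 0, 0, 0, 0, -1, 0.0005, 0, 0, 0, 0, 0, -1]
}}

```text
time_s: 6.82
tool_pos: [0.5855, -0.0613, 0.2248]
tool_rot: [180.0, 0.0, 107.1]
force: [1.9, -3.1, 0.1]
grip_width: 0.0007
grasp_force: 1.5
```

{"api": "drive_tool", "payload": {
  "rows": [0.0005, 0, 0, 0, 0, 0, -1, 0.0005, 0, 0, 0, 0, 0, -1]
}}

```text
time_s: 7.08
tool_pos: [0.5852, -0.0603, 0.2248]
tool_rot: [180.0, 0.0, 107.1]
force: [0.9, -2.4, 0.4]
grip_width: 0.0006
grasp_force: 1.6
```

{"api": "drive_tool", "payload": {
  "rows": [0.0005, 0, 0, 0, 0, 0, -1, 0.0005, 0, 0, 0, 0, 0, -1]
}}

```text
time_s: 7.32
tool_pos: [0.5849, -0.0593, 0.2248]
tool_rot: [180.0, -0.0, 107.1]
force: [1.4, -3.0, 0.4]
grip_width: 0.0007
grasp_force: 1.6
```

{"api": "drive_tool", "payload": {
  "rows": [0.0005, 0, 0, 0, 0, 0, -1, 0.0005, 0, 0, 0, 0, 0, -1]
}}

```text
time_s: 7.58
tool_pos: [0.5846, -0.0584, 0.2248]
tool_rot: [180.0, 0.0, 107.1]
force: [1.0, -3.1, 0.6]
grip_width: 0.0003
grasp_force: 1.6
```

{"api": "drive_tool", "payload": {
  "rows": [0.0005, 0, 0, 0, 0, 0, -1, 0.0005, 0, 0, 0, 0, 0, -1]
}}

```text
time_s: 7.82
tool_pos: [0.5843, -0.0574, 0.2248]
tool_rot: [180.0, 0.0, 107.1]
force: [1.1, -3.0, 0.9]
grip_width: 0.0004
grasp_force: 1.6
```

{"api": "drive_tool", "payload": {
  "rows": [0.0005, 0, 0, 0, 0, 0, -1, 0.0005, 0, 0, 0, 0, 0, -1]
}}

```text
time_s: 8.07
tool_pos: [0.584, -0.0565, 0.2248]
tool_rot: [180.0, 0.0, 107.1]
force: [0.5, -3.7, 0.3]
grip_width: 0.0003
grasp_force: 2.1
```

{"api": "drive_tool", "payload": {
  "rows": [0.0005, 0, 0, 0, 0, 0, -1]
}}

```text
time_s: 8.2
tool_pos: [0.584, -0.0564, 0.2248]
tool_rot: [180.0, 0.0, 107.1]
force: [1.9, -5.4, 0.1]
grip_width: 0.0002
grasp_force: 2.5
```

Contact: motion stalled and the force is rising. I'll add one small step and hold.

{"api": "drive_tool", "payload": {
  "rows": [0.0005, 0, 0, 0, 0, 0, -1, 0, 0, 0, 0, 0, 0, -1]
}}

```text
time_s: 8.45
tool_pos: [0.5839, -0.0563, 0.2248]
tool_rot: [180.0, 0.1, 107.0]
force: [2.0, -5.5, -1.1]
grip_width: 0.0006
grasp_force: 2.8
```

{"api": "drive_tool", "payload": {
  "rows": [0, 0, 0, 0, 0, 0, -1, 0, 0, 0, 0, 0, 0, -1]
}}

```text
time_s: 8.7
tool_pos: [0.5839, -0.0563, 0.2248]
tool_rot: [180.0, 0.1, 107.0]
force: [2.6, -5.4, -0.2]
grip_width: 0.0004
grasp_force: 2.7
```

{"api": "drive_tool", "payload": {
  "rows": [0.0005, 0, 0, 0, 0, 0, -1, 0, 0, 0, 0, 0, 0, -1, 0, 0, 0, 0, 0, 0, -1, 0, 0, 0, 0, 0, 0, -1]
}}

```text
time_s: 9.2
tool_pos: [0.5838, -0.0562, 0.2248]
tool_rot: [180.0, 0.1, 107.0]
force: [2.9, -5.2, -0.7]
grip_width: -0.0002
grasp_force: 3.2
```

Run:
```python
from p import *
import cv2
from cell import read_camera
print(loc(get_obs()["tool_pos"]),get_obs()["force"])
t=read_camera("top")["color"][215:285,245:325];a=cv2.resize(t,None,fx=5,fy=5,interpolation=cv2.INTER_CUBIC)
t=read_camera("scene")["color"][222:292,250:330];b=cv2.resize(t,None,fx=5,fy=5,interpolation=cv2.INTER_CUBIC)
cv2.imwrite("pics/both3.png",np.hstack([a,b]))
```

```text
(np.float64(0.0002449241222256134), np.float64(-0.028890116153616915)) [ 2.89624388 -5.23597797 -0.65189189]
```

View pics/both3.png

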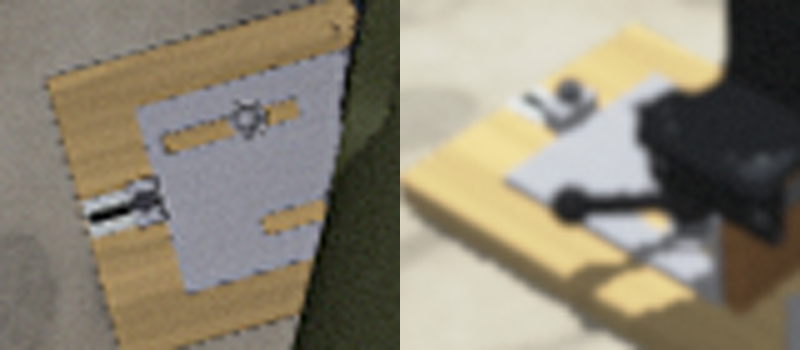

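The heel now meets the stop and the lever hasn't moved. I'll back off, lift, and go to the ball's trailing side.

{"api": "drive_tool", "payload": {
  "rows": [-0.004, 0, 0, 0, 0, 0, -1, -0.004, 0, 0, 0, 0, 0, -1, 0, 0, -0.03, 0, 0, 0, -1, 0, 0, -0.035, 0, 0, 0, -1, 0, 0, -0.02, 0, 0, 0, -1]
}}

```text
time_s: 9.93
tool_pos: [0.5862, -0.0623, 0.3114]
tool_rot: [179.9, -0.0, 107.1]
force: [-0.0, -0.6, 0.2]
grip_width: 0.0001
grasp_force: 0.0
```

```bash
python3 p.py -.094 .0342 .12 80 6
python3 - <<'E'
from p import *
import cv2
from cell import read_camera
o=get_obs();print(o["tool_pos"],o["tool_rot"]);cv2.imwrite("pics/w4.png",read_camera("wrist")["color"])
E
```

```text
9.925 local [ 0.0008 -0.0354] F [-0.03 -0.57  0.19] target [ 0.4753 -0.023   0.3022] [ 1.7990e+02 -3.0000e-02  1.0711e+02] [-22.  16.  29. 100.  -8.  67.  27.]
[0.012, -0.016, 0.002, 0.0, -0.0, 0.079]
[0.01, -0.017, 0.002, 0.0, -0.0, 0.079]
[0.009, -0.017, 0.002, 0.0, -0.0, 0.079]
[0.008, -0.018, 0.002, 0.0, -0.0, 0.079]
[0.006, -0.019, 0.002, 0.0, -0.0, 0.079]
[0.005, -0.019, 0.002, 0.0, -0.0, 0.079]
[ 0.58622695 -0.06226809  0.31143066] [ 1.79895074e+02 -2.86084024e-02  1.07112798e+02]
```

View pics/w4.png

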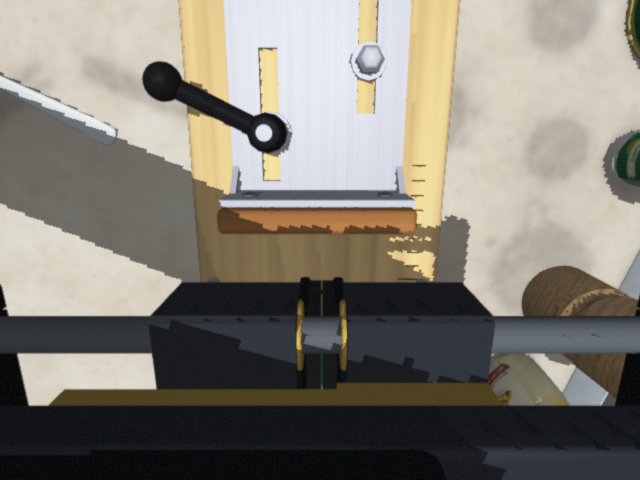

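The fence is straight. The ball is at (162,80) and the hub at (265,133), so the lever angle is about 27°, as estimated. Next I'll move beside the ball.

{"api": "drive_tool", "payload": {
  "rows": [0.013, -0.018, 0.002, 0, 0, 0.095, -1, 0.011, -0.02, 0.002, 0, 0, 0.095, -1, 0.01, -0.021, 0.002, 0, 0, 0.095, -1, 0.008, -0.022, 0.002, 0, 0, 0.095, -1, 0.007, -0.022, 0.002, 0, 0, 0.095, -1]
}}

```text
time_s: 10.6
tool_pos: [0.4765, -0.0241, 0.2987]
tool_rot: [-179.9, 0.0, 79.7]
force: [-0.6, -0.2, 1.4]
grip_width: 0.0002
grasp_force: 0.0
```

{"api": "drive_tool", "payload": {
  "rows": [0, 0, 0, 0, 0, 0, -1, 0, 0, 0, 0, 0, 0, -1]
}}

```text
time_s: 10.85
tool_pos: [0.4782, -0.0247, 0.2997]
tool_rot: [180.0, -0.0, 80.0]
force: [0.8, -1.0, -0.8]
grip_width: 0.0002
grasp_force: 0.0
```

```bash
python3 p.py -.094 .0342 .055 80 4
```

```text
10.85 local [-0.0918  0.0318] F [ 0.8  -1.   -0.83] target [ 0.4753 -0.023   0.2372] [179.97  -0.    79.95] [-30.   2.  31. 115.  -1.  63.  -9.]
[0.0, -0.001, 0.016, 0.0, -0.0, -0.0]
[0.0, -0.001, 0.016, 0.0, -0.0, -0.0]
[0.0, -0.001, 0.016, 0.0, -0.0, -0.0]
[0.0, -0.001, 0.016, 0.0, -0.0, -0.0]
```

{"api": "drive_tool", "payload": {
  "rows": [0, -0.003, 0.02, 0, 0, 0, -1, 0, 0, 0.02, 0, 0, 0, -1, 0, 0, 0.015, 0, 0, 0, -1, 0, 0, 0.007, 0, 0, 0, -1, 0, 0, 0, 0, 0, 0, -1]
}}

```text
time_s: 11.48
tool_pos: [0.4749, -0.0243, 0.2375]
tool_rot: [-180.0, 0.0, 79.9]
force: [-0.6, 0.2, 0.3]
grip_width: 0.0003
grasp_force: 0.0
```

{"api": "drive_tool", "payload": {
  "rows": [0.002, 0, 0, 0, 0, 0, -1, 0.002, 0, 0, 0, 0, 0, -1, 0.002, 0, 0, 0, 0, 0, -1]
}}

```text
time_s: 11.85
tool_pos: [0.476, -0.0179, 0.2382]
tool_rot: [180.0, -0.0, 79.9]
force: [0.0, -1.1, 0.4]
grip_width: 0.0003
grasp_force: 0.0
```

{"api": "drive_tool", "payload": {
  "rows": [0.001, 0, 0, 0, 0, 0, -1, 0.001, 0, 0, 0, 0, 0, -1, 0.001, 0, 0, 0, 0, 0, -1]
}}

```text
time_s: 12.22
tool_pos: [0.4763, -0.0152, 0.2378]
tool_rot: [180.0, -0.0, 79.9]
force: [0.1, 0.9, -0.3]
grip_width: 0.0007
grasp_force: 0.0
```

```bash
python3 p.py -.094 .0342 .055 80 1
```

```text
12.225 local [-0.0908  0.0414] F [ 0.11  0.95 -0.27] target [ 0.4753 -0.023   0.2372] [180.    -0.    79.86] [-30.   7.  30. 119.  -4.  55.  -8.]
[-0.008, 0.0, 0.001, 0.0, -0.0, -0.002]
```

Distance to the ball's contact is about 0. I'll follow an arc about the bolt, rigid with the lever: per 0.05 rad, shift (2.9, -0.9) mm.

{"api": "drive_tool", "payload": {
  "rows": [0.0029, -0.0009, 0, 0, 0, 0.05, -1, 0.0029, -0.0009, 0, 0, 0, 0.05, -1, 0.0029, -0.0009, 0, 0, 0, 0.05, -1]
}}

```text
time_s: 12.6
tool_pos: [0.4754, -0.0073, 0.2376]
tool_rot: [-180.0, 0.1, 71.1]
force: [0.1, -3.8, 0.3]
grip_width: 0.0006
grasp_force: 1.6
```

{"api": "drive_tool", "payload": {
  "rows": [0.0029, -0.0009, 0, 0, 0, 0.05, -1, 0.0029, -0.0009, 0, 0, 0, 0.05, -1, 0.0029, -0.0009, 0, 0, 0, 0.05, -1]
}}

```text
time_s: 12.98
tool_pos: [0.4758, 0.0019, 0.2375]
tool_rot: [-179.9, 0.1, 62.5]
force: [-2.5, -2.7, 1.5]
grip_width: 0.0005
grasp_force: 1.8
```

{"api": "drive_tool", "payload": {
  "rows": [0.0029, -0.0009, 0, 0, 0, 0.05, -1, 0.0029, -0.0009, 0, 0, 0, 0.05, -1, 0.0029, -0.0009, 0, 0, 0, 0.05, -1]
}}

```text
time_s: 13.35
tool_pos: [0.4775, 0.011, 0.2374]
tool_rot: [-179.9, 0.2, 54.0]
force: [-2.5, -2.7, 2.1]
grip_width: 0.001
grasp_force: 2.0
```

```bash
cat > l.py <<'E'
from p import *
o=get_obs();x,y=loc(o["tool_pos"]);ph=np.radians(106.8-o["tool_rot"][2]);d=np.array([-.03-x,.032-y])
F=np.array(o["force"][:2]);F=np.array([F@[np.cos(A),np.sin(A)],F@[-np.sin(A),np.cos(A)]]);t=[np.sin(ph),np.cos(ph)]
print(o["time_s"],"phi",ph.round(3),"bolt in tool: x",(d@t).round(4),"y",(d@[np.cos(ph),-np.sin(ph)]).round(4),"Ftan",(F@t).round(2),"Fin",(F@[np.cos(ph),-np.sin(ph)]).round(2))
E
python3 l.py
```

```text
13.35 phi 0.922 bolt in tool: x 0.0209 y 0.0587 Ftan -3.64 Fin -0.46
```

{"api": "drive_tool", "payload": {
  "rows": [0.0023, -0.0007, 0, 0, 0, 0.04, -1, 0.0017, -0.0005, 0, 0, 0, 0.03, -1, 0.0012, -0.0004, 0, 0, 0, 0.02, -1]
}}

```text
time_s: 13.72
tool_pos: [0.4796, 0.0168, 0.2374]
tool_rot: [-179.9, 0.1, 48.9]
force: [-5.1, -1.6, 2.4]
grip_width: 0.0009
grasp_force: 2.4
```

{"api": "drive_tool", "payload": {
  "rows": [0.0012, -0.0004, 0, 0, 0, 0.02, -1, 0.0012, -0.0004, 0, 0, 0, 0.02, -1]
}}

```text
time_s: 13.98
tool_pos: [0.4806, 0.0193, 0.2374]
tool_rot: [-179.9, 0.1, 46.6]
force: [-5.4, -0.0, 3.2]
grip_width: 0.0004
grasp_force: 2.5
```

{"api": "drive_tool", "payload": {
  "rows": [0.0012, -0.0004, 0, 0, 0, 0.02, -1, 0.0012, -0.0004, 0, 0, 0, 0.02, -1]
}}

```text
time_s: 14.22
tool_pos: [0.4816, 0.0216, 0.2374]
tool_rot: [-179.9, 0.1, 44.3]
force: [-6.2, -0.9, 3.0]
grip_width: 0.0003
grasp_force: 2.6
```

```bash
python3 l.py
```

```text
14.225 phi 1.091 bolt in tool: x 0.0201 y 0.059 Ftan -5.06 Fin -3.67
```

{"api": "drive_tool", "payload": {
  "rows": [0.0012, -0.0006, 0, 0, 0, 0.02, -1, 0.0012, -0.0006, 0, 0, 0, 0.02, -1]
}}

```text
time_s: 14.48
tool_pos: [0.4827, 0.024, 0.2374]
tool_rot: [-179.9, 0.1, 42.0]
force: [-5.1, -1.2, 2.4]
grip_width: 0.0004
grasp_force: 2.4
```

{"api": "drive_tool", "payload": {
  "rows": [0.0012, -0.0006, 0, 0, 0, 0.02, -1, 0.0012, -0.0006, 0, 0, 0, 0.02, -1]
}}

```text
time_s: 14.72
tool_pos: [0.484, 0.0265, 0.2375]
tool_rot: [-180.0, 0.1, 39.7]
force: [-4.8, -1.2, 2.3]
grip_width: 0.0007
grasp_force: 2.5
```

{"api": "drive_tool", "payload": {
  "rows": [0.0012, -0.0006, 0, 0, 0, 0.02, -1, 0.0012, -0.0006, 0, 0, 0, 0.02, -1]
}}

```text
time_s: 14.98
tool_pos: [0.4853, 0.0289, 0.2377]
tool_rot: [180.0, 0.0, 37.4]
force: [-4.1, -2.5, 2.0]
grip_width: 0.0006
grasp_force: 2.4
```

```bash
python3 l.py
```

```text
14.975 phi 1.211 bolt in tool: x 0.0196 y 0.0598 Ftan -4.8 Fin -0.5
```

{"api": "drive_tool", "payload": {
  "rows": [0.0012, -0.0004, 0, 0, 0, 0.02, -1, 0.0012, -0.0004, 0, 0, 0, 0.02, -1]
}}

```text
time_s: 15.22
tool_pos: [0.4868, 0.031, 0.2377]
tool_rot: [180.0, 0.0, 35.1]
force: [-4.7, -2.4, 1.1]
grip_width: 0.0005
grasp_force: 2.4
```

{"api": "drive_tool", "payload": {
  "rows": [0.0012, -0.0004, 0, 0, 0, 0.02, -1, 0.0012, -0.0004, 0, 0, 0, 0.02, -1]
}}

```text
time_s: 15.48
tool_pos: [0.4884, 0.0331, 0.2377]
tool_rot: [-180.0, 0.0, 32.8]
force: [-5.1, -3.1, 2.3]
grip_width: 0.0006
grasp_force: 2.5
```

{"api": "drive_tool", "payload": {
  "rows": [0.0012, -0.0004, 0, 0, 0, 0.02, -1]
}}

```text
time_s: 15.6
tool_pos: [0.4891, 0.0341, 0.2377]
tool_rot: [-180.0, 0.0, 31.7]
force: [-4.0, -1.5, 1.3]
grip_width: 0.0005
grasp_force: 2.5
```

{"api": "drive_tool", "payload": {
  "rows": [0.0012, -0.0004, 0, 0, 0, 0.02, -1]
}}

```text
time_s: 15.72
tool_pos: [0.4899, 0.035, 0.2377]
tool_rot: [-180.0, 0.0, 30.5]
force: [-4.1, -1.5, 1.8]
grip_width: 0.0003
grasp_force: 2.5
```

```bash
python3 l.py
```

```text
15.725 phi 1.332 bolt in tool: x 0.0196 y 0.0599 Ftan -4.28 Fin -0.79
```

{"api": "drive_tool", "payload": {
  "rows": [0.0012, -0.0004, 0, 0, 0, 0.02, -1]
}}

```text
time_s: 15.85
tool_pos: [0.4904, 0.0357, 0.2376]
tool_rot: [-180.0, 0.1, 29.4]
force: [-6.8, -2.7, 2.2]
grip_width: 0.0005
grasp_force: 3.6
```

{"api": "drive_tool", "payload": {
  "rows": [0.0012, -0.0004, 0, 0, 0, 0.02, -1]
}}

```text
time_s: 15.98
tool_pos: [0.4908, 0.0363, 0.2374]
tool_rot: [-180.0, 0.2, 28.2]
force: [-9.2, -4.4, 3.6]
grip_width: 0.0006
grasp_force: 4.6
```

{"api": "drive_tool", "payload": {
  "rows": [0.0009, -0.0003, 0, 0, 0, 0.015, -1]
}}

```text
time_s: 16.1
tool_pos: [0.4911, 0.0366, 0.2372]
tool_rot: [-180.0, 0.3, 27.3]
force: [-9.7, -4.7, 5.0]
grip_width: 0.0005
grasp_force: 5.2
```

{"api": "drive_tool", "payload": {
  "rows": [0.0009, -0.0003, 0, 0, 0, 0.015, -1]
}}

```text
time_s: 16.23
tool_pos: [0.4913, 0.037, 0.237]
tool_rot: [-179.9, 0.4, 26.5]
force: [-11.1, -5.5, 5.1]
grip_width: -0.0001
grasp_force: 6.0
```

```bash
python3 l.py
```

```text
16.225 phi 1.402 bolt in tool: x 0.0216 y 0.0596 Ftan -12.36 Fin -0.05
```

It's at the dead end, at about 12 N. I'll back off at once.

{"api": "drive_tool", "payload": {
  "rows": [-0.002, 0, 0, 0, 0, 0, -1, -0.004, 0, 0, 0, 0, 0, -1, -0.008, 0, 0, 0, 0, 0, -1, 0, 0, -0.03, 0, 0, 0, -1, 0, 0, -0.04, 0, 0, 0, -1]
}}

```text
time_s: 16.85
tool_pos: [0.4803, 0.0324, 0.3083]
tool_rot: [180.0, -0.0, 26.6]
force: [0.3, 0.2, -0.2]
grip_width: 0.0003
grasp_force: 0.0
```

{"api": "drive_tool", "payload": {
  "rows": [-0.04, 0, -0.05, 0, 0, 0, -1, -0.05, 0, -0.03, 0, 0, 0, -1, -0.02, 0, 0, 0, 0, 0, -1, 0, 0, 0, 0, 0, 0, -1]
}}

```text
time_s: 17.35
tool_pos: [0.3827, -0.0173, 0.3864]
tool_rot: [180.0, -0.1, 26.5]
force: [0.0, -0.3, 0.1]
grip_width: 0.0006
grasp_force: 0.0
```

Run:
```python
import cv2,numpy as np
from cell import read_camera,get_obs
print(get_obs()["force"],get_obs()["tool_pos"])
a=cv2.resize(read_camera("top")["color"][195:295,245:345],None,fx=4,fy=4,interpolation=cv2.INTER_CUBIC)
b=cv2.resize(read_camera("scene")["color"][222:322,250:350],None,fx=4,fy=4,interpolation=cv2.INTER_CUBIC)
cv2.imwrite("pics/both5.png",np.hstack([a,b]))
```

```text
[ 0.00531982 -0.25267303  0.05083232] [ 0.38270847 -0.01726691  0.38642343]
```

View pics/both5.png

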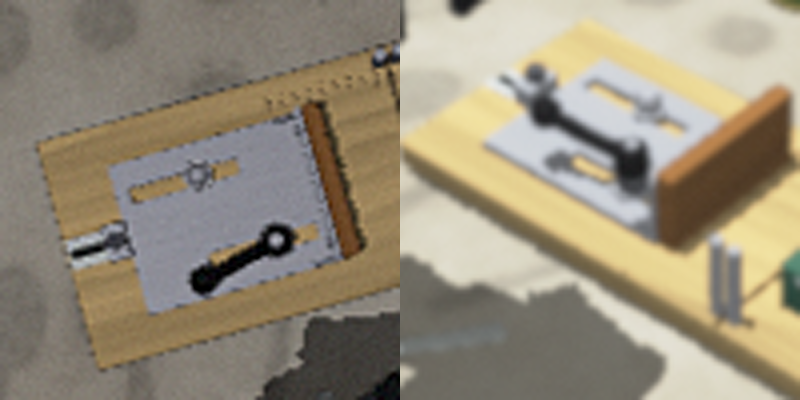

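The heel still touches the stop (about (130,240)), the lever is at its end, and the robot is clear.

```bash
python3 -c "
from cell import *;print(sign_off())"
```

```text
the job is handed in; nothing more can be done
None
```

I handed the job in at about 17 s: the fence bears on the stop, pressed there with roughly 3 N, and the clamp lever is at its dead end, where I pushed it with about 12 N. The sign-off returned no verdict; the robot touched none of the cup, tub, shaker or tin box, but I didn't check their positions or the stop's against the start.

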